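Press a fresh label onto a carton and hold it

ROBOT

A 6-joint arm with a two-finger parallel gripper is mounted at the origin on the work surface. World frame = base frame: x ahead of the robot, y to its left, z up, the work surface at z = 0. Lengths are in m, angles in rad, forces in N, time in s.
With the tool pointing down it reaches from about 0.4 to 0.825 m from the base axis. Payload 7 kg.
Tool frame: the origin (TCP) lies between the finger pads; the fingertips stand 22 mm ahead of it and the grasp point (between the pads) lies 3 mm ahead of it; z points along the fingers, y is the direction in which the jaws open and shut (so a half turn about z gives the same grasp; the last joint's range is limited). The gripper opens to 88 mm and grips with 3 to 60 N. Pads are 19 mm wide; open, the fingers measure 130 mm over their backs; the gripper's body (78 mm by 193 mm) begins 47 mm behind the grasp point.
Start: joints at [-1.061, 0.359, 0.012, 0, -1.224, -0.288], TCP at [0.148, -0.658, 0.249] pointing down, gripper open.
Joint ranges: [-3.07, 3.07], [-1.43, 2.12], [-1.02, 1.25], [-3.03, 1.67], [-3.05, -0], [-3.03, 3.03]. Speed limits (rad/s): [2.39, 2.39, 3.01, 3.14, 3.14, 3.14].

INTERFACE

Orientations are given as [roll, pitch, yaw] about the fixed x, y, z axes, in that order (R = Rz(yaw) Ry(pitch) Rx(roll)).
In Python, from station import * gives the robot as it stands. The module is installed in compiled form; this text tells all that it offers.
- The arm moves only by the tool move_arm, never from a script. Its argument "rows" is a list of rows, each an object with "delta_rot": the turn, a rotation vector about the world's x, y, z in degrees, a list of three; "delta_pos": the shift along the world's x, y, z in cm, a list of three; "hand": the finger opening in cm, from 0 to 8.76. A call has exactly 10 rows; each row shifts and turns the commanded pose from where the row before left it; what a row does not reach is not made up. A row lasts 1/10 s, in which the tool goes at most 50 mm and 8.59 degrees, less where a joint would pass 70% of its speed; a pose out of reach is approached as far as the arm can. A call is refused whole if a number of a shift passes 5 or a number of a turn 8.59, either way. A call with a gripper value outside its range is refused whole. The fingers move at their own pace and stop on an object; "force" is the grip in N (left out, the last holds). Time passes only in rows, so rows that do not move let the fingers close, or fill a call up. It gives the time, the measured TCP pose, the force and the opening at its end, in the units of the state.
- get_state(): the state, without advancing time (a new reading comes with each control period).
- grab_frame(name): name is "scene" or "top"; returns the picture (400x640x3 uint8, blue, green, red); there is no depth.
- camera_info(name): a dict with "camera_matrix" (3x3 intrinsics, pixels), "world_from_camera" (4x4, takes a point from camera to world coordinates). Camera axes: x right, y down, z forward; pixel columns grow to the right and rows downward; lengths in m; the calibration is good to about 2 mm. A picture is of the moment at which its call begins. camera_info takes no time and is no camera call.
- job_done(): hands the job in, once; it reports no verdict.
The state is a dict: "t": time; "q": joint angles; "qd": joint speeds; "joint_efforts": joint torques, N m; "eef_pos": TCP position; "ee_rot": TCP orientation; "force": force on the tool from outside, world axes, zero at the start; "moment": the same for the moment, N m; "width": finger opening in m.
Only numpy, scipy, OpenCV 4.12 (cv2) and the standard library are available. Lean on these libraries where they do the work, as an engineer would, in place of code of your own. Each camera call takes 0.05 s, during which the arm holds its last target.

TASK

Slide the white tray with its carton fully home into the rails of the bench label press, then push the black palm knob down 20 mm, so that the green line on its stem meets the top of the sleeve and the pad presses on the carton's label. Keep holding the knob at that depth: the job finishes while you hold it down, not by letting go. Leave the bottle, stamp, jar and tape roll alone.

Things in the scene. Friction and masses are not known exactly. Their poses are not given: they have to be found in the camera images.
- press: Grey bench label press fixed to the counter. Origin on the counter under the knob's axis; x points the way the tray is pushed in, z up. Over the rails crosses a bridge, 56 mm long in x, 125 to 151 mm high, on posts at y = -80 and +80 mm; a steel sleeve on it ends at 165 mm height. The pad hangs below, the palm knob stands above.
- mouth (a point): Centre of the open end of the press, on the counter, at press x = -98 mm. Two aluminium rails, 26 mm high, 114 mm apart inside, run from x = -70 to +70 mm; flares 20 mm high widen the mouth to about 150 mm. From 22 to 26 mm height a lip overhangs each rail inwards by 4 mm, above the tray's rim: the tray goes in only by sliding on the counter.
- stop (a point): Middle of the stop bar's inner face (26 mm high), on the counter at press x = +66 mm; the tray's leading edge meets it when fully home. The tray's tab then stands on the press's x axis, 124 mm on the -x side of the press origin, and the axes of tray and press agree.
- knob_top (a point): Centre of the flat top of the black round palm knob (54 mm across, 25 mm tall, flat top 44 mm across) on the press's vertical stem; 230 mm above the counter at rest. A green line on the stem, 3 mm tall, is centred 20 mm above the top of the sleeve when the knob is up.
- knob (a joint): Travel of the palm knob in m: 0 at rest (up), growing as it is pushed straight down, stop at 0.032. It springs back when let go. Force: about 2 N to start it, 4 N at 0.011; from 0.012 the pad meets the carton (tray home) and the force steps up, to about 14 N at 0.020 and 20 N at the stop.
- pad_face (a point): Centre of the lower face of the press's rubber pad (70 x 60 mm, 12 mm thick), hanging on the stem under the bridge 66 mm above the counter at rest; it moves down with the knob and yields on its own spring once it presses on something.
- tray_tab (a point): Centre of the blue upright tab by which the tray is gripped, 35 mm above the counter; the tab is 30 mm long along x, 12 mm thick along y, its top at 55 mm. Axes are the tray's: x points from the tab to the pan. A tongue 36 mm wide and 8 mm thick joins tab and pan.
- pan (a point): Centre of the white tray's pan, 7 mm up and 125 mm ahead (+x) of the tab. The pan is 130 mm long in x, 110 mm wide, rim 14 mm high, walls and floor 4 mm. Tray 0.35 kg, lying on the counter in front of the press's mouth.
- carton_top (a point): Centre of the top face, with the white label, of the closed brown carton (112 x 92 x 50 mm, about 0.25 kg) standing in the tray's pan; 54 mm above the counter. Its x axis is along the 112 mm side, like the tray's.
- bottle: Bystander: white bottle with a blue cap, 56 mm across, 140 mm tall; origin at the centre of its underside.
- stamp: Bystander: black office stamp, 62 x 42 mm, 89 mm tall; origin at the centre of its underside.
- jar: Bystander: amber jar, 64 mm across, 70 mm tall; origin at the centre of its underside.
- tape: Bystander: pale ring-shaped tape roll lying flat, 90 mm across, 45 mm tall; origin at the centre of its underside.
There are look-alikes about, which are no part of the job. Leave any pink or red look-alike of the part that bears tray_tab alone.

How it is judged:
By the outcome, as a careful person would: the job done as asked, in the order asked, and still so for the second after the job is handed in, while the arm keeps its last pose, push and grip.
It also fails if it takes over 51 s, if anything falls off the work surface, if the arm or the gripper's body presses on something with over 40 N, if the wrist force passes 120 N, or if a joint passes its speed limit or range.

## Working session

There is one attempt and no reset: what is moved stays moved. The work goes in short steps, Python scripts to look and compute and a tool call to move; the robot and the scene stay as the last step left them, time stands still between calls to the robot, and variables do not carry over. Pictures are saved under pics/ and viewed, and the job is handed in when it is done.

Besides the shell and the picture viewer there is one more tool, called by a JSON object that holds its "fn" and its "kwargs". move_arm: Moves the arm, as the interface text tells. Its arguments: {"type":"object","properties":{"rows":{"type":"array"},"force":{"type":"number"}},"required":["rows"]}

```bash
mkdir -p pics
python3 - <<'E'
from station import *
import cv2
s=get_state();print(s)
for n in("scene","top"):
    cv2.imwrite(f"pics/{n}0.png",grab_frame(n));c=camera_info(n);print(n,c)
E
```

```text
{'t': 0.0, 'q': array([-1.06092051e+00,  3.59402662e-01,  1.10845785e-02, -3.39374768e-04,
       -1.22409122e+00, -2.88099449e-01]), 'qd': array([ 8.17662939e-04, -4.18736752e-04,  1.02841640e-03, -9.61845281e-06,
       -1.58709261e-03, -1.47262251e-03]), 'joint_efforts': array([ 1.82652529e-03, -5.82714450e+01,  2.93057764e+01,  6.99691281e+00,
        6.99841767e-03, -1.70477283e-04]), 'eef_pos': array([ 0.14835628, -0.65804745,  0.24762558]), 'ee_rot': array([ 3.13995551e+00, -1.52452103e-04, -2.91993174e+00]), 'force': array([0.6286704 , 0.64964094, 0.25723627]), 'moment': array([-0.03951932, -0.03138755, -0.05168429]), 'width': 0.08746229308529749}
scene {'camera_matrix': array([[477.57618197,   0.        , 309.58958112],
       [  0.        , 477.57618197, 196.03344602],
       [  0.        ,   0.        ,   1.        ]]), 'world_from_camera': array([[ 0.6674999 ,  0.38742418, -0.63588237,  1.56091033],
       [ 0.74450026, -0.36190581,  0.56102009, -0.95454122],
       [-0.01277678, -0.84789544, -0.5300095 ,  1.05264689],
       [ 0.        ,  0.        ,  0.        ,  1.        ]])}
top {'camera_matrix': array([[496.51284953,   0.        , 314.84226401],
       [  0.        , 496.51284953, 196.22853721],
       [  0.        ,   0.        ,   1.        ]]), 'world_from_camera': array([[ 6.14801795e-02, -9.73283103e-01,  2.21224296e-01,
         1.67047443e-01],
       [-9.98107329e-01, -6.02608303e-02,  1.22634357e-02,
        -9.97881699e-03],
       [ 1.39536497e-03, -2.21559550e-01, -9.75145845e-01,
         1.65982204e+00],
       [ 0.00000000e+00,  0.00000000e+00,  0.00000000e+00,
         1.00000000e+00]])}
```

View pics/scene0.png

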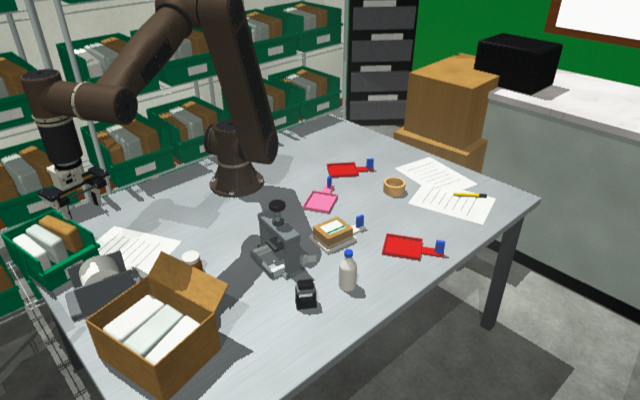

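View pics/top0.png

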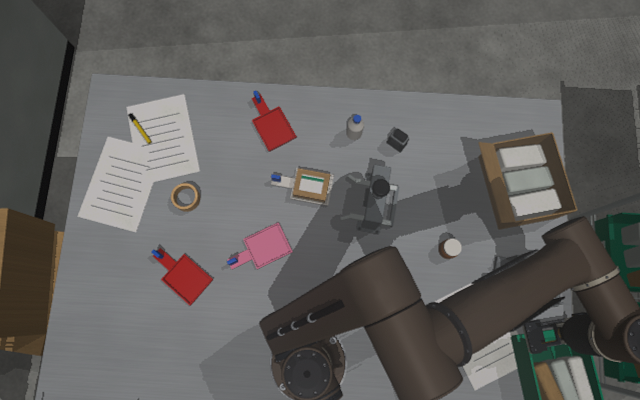

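The tray candidates in the top view are the white one with a carton (pan 311,185, tab 277,177), red (273,128, tab 257,97), red (188,277, tab 157,252) and pink (268,245, tab 232,260). There is also a blue bottle cap at (356,118). By the description I choose the white one. I'll check it in a close crop.

Run:
```python
import cv2,numpy as np
t=cv2.imread("pics/top0.png")[140:250,255:415];s=cv2.imread("pics/scene0.png")[180:300,240:380]
cv2.imwrite("pics/ct.png",cv2.resize(t,None,fx=5,fy=5,interpolation=cv2.INTER_CUBIC))
cv2.imwrite("pics/cs.png",cv2.resize(s,None,fx=5,fy=5,interpolation=cv2.INTER_CUBIC))
```

```text
(no output)
```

View pics/ct.png

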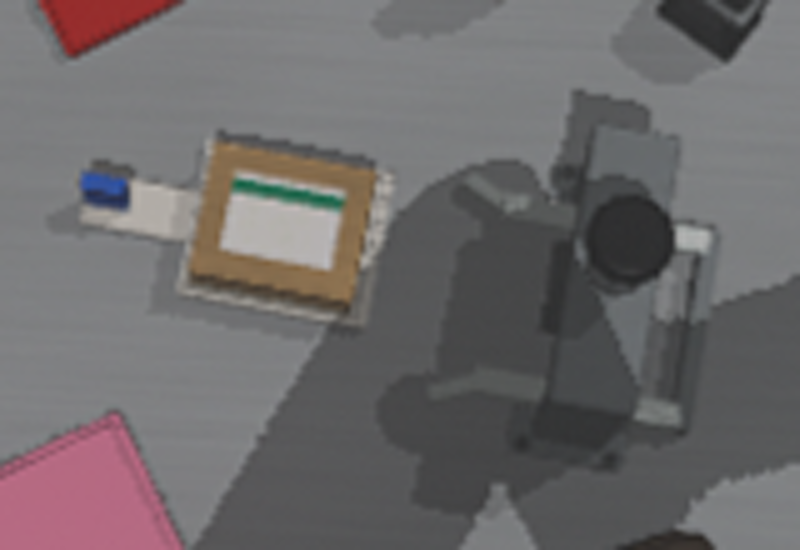

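View pics/cs.png

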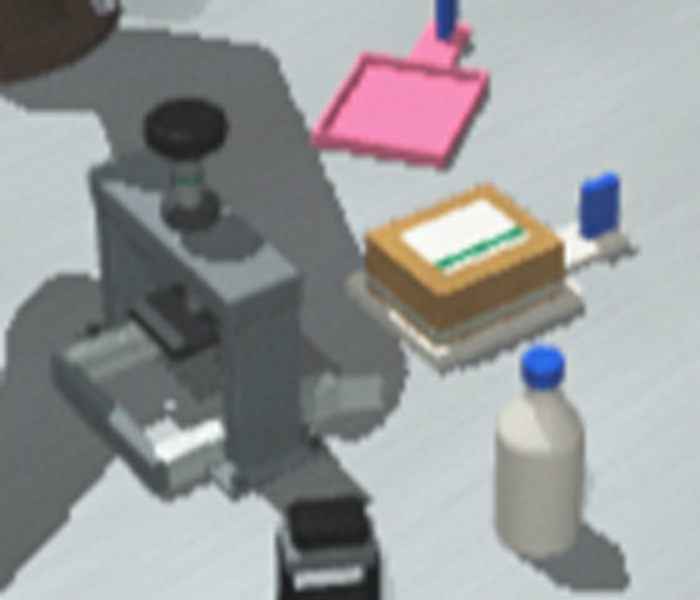

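The crop confirms the choice: a white tray with carton and label, and a blue tab at about (276,177). The press is to its right, with the knob at about (381,187).

```bash
cat > h.py <<'E'
from station import *
import cv2,numpy as np
def ray(n,p):
    c=camera_info(n);K=np.array(c["camera_matrix"]);T=np.array(c["world_from_camera"])
    d=T[:3,:3]@np.linalg.solve(K,[p[0],p[1],1.]);return T[:3,3],d
def onz(n,p,z):
    o,d=ray(n,p);return o+d*(z-o[2])/d[2]
def tri(p,q):
    o1,d1=ray("top",p);o2,d2=ray("scene",q)
    A=np.stack([d1,-d2],1);s=np.linalg.lstsq(A,o2-o1,rcond=None)[0]
    a=o1+d1*s[0];b=o2+d2*s[1];return (a+b)/2,np.linalg.norm(a-b)
def proj(n,X):
    c=camera_info(n);K=np.array(c["camera_matrix"]);T=np.array(c["world_from_camera"])
    v=K@(T[:3,:3].T@(np.asarray(X)-T[:3,3]));return v[:2]/v[2]
def blob(im,lo,hi,roi):
    x0,y0,x1,y1=roi
    m=cv2.inRange(cv2.cvtColor(im[y0:y1,x0:x1],cv2.COLOR_BGR2HSV),np.array(lo),np.array(hi))
    n,l,st,c=cv2.connectedComponentsWithStats(m)
    i=1+np.argmax(st[1:,4]);cs,_=cv2.findContours((l==i).astype(np.uint8),cv2.RETR_EXTERNAL,cv2.CHAIN_APPROX_NONE)
    ct=max(cs,key=len).astype(np.float32)+np.array([x0,y0],np.float32)
    return st[i,4],c[i]+[x0,y0],ct
E
python3 - <<'E'
from h import *
t=cv2.imread("pics/top0.png");s=cv2.imread("pics/scene0.png")
a,c,ct=blob(t,(105,120,60),(130,255,255),(265,165,290,190));print("tab top",a,c,cv2.minAreaRect(ct))
for z in(.045,.055):print(onz("top",c,z))
a2,c2,ct2=blob(s,(105,120,60),(130,255,255),(350,205,372,235));print("tab scene",a2,c2)
print("tab tri",tri(c,c2))
# carton
a,c,ct=blob(t,(8,80,80),(22,255,255),(285,160,340,212));print("carton",a,c)
w=np.array([onz("top",p[0],.054)[:2] for p in ct],np.float32);print(cv2.minAreaRect(w*1000),)
a,c,ct=blob(t,(0,0,0),(180,255,45),(365,170,400,202));print("knob",a,c,cv2.minEnclosingCircle(ct))
a2,c2,ct2=blob(s,(0,0,0),(180,255,50),(265,196,290,218));print("knob s",a2,c2,cv2.minAreaRect(ct2))
print(tri(c,c2),onz("top",c,.22))
# bridge top corners at .151 from crop
for p in[(598,125),(680,140),(548,402),(634,415)]:
    print("bridge",onz("top",(255+p[0]/5,140+p[1]/5),.151))
for p in[(715,228),(687,432)]: print("stopbar",onz("top",(255+p[0]/5,140+p[1]/5),.026))
E
```

```text
tab top 36 [275.47222222 177.25      ] ((275.0, 177.5), (5.0, 8.0), 90.0)
[0.59055409 0.14654441 0.045     ]
[0.58793147 0.14557512 0.055     ]
tab scene 71 [359.36619718 220.33802817]
tab tri (array([0.59242577, 0.14646724, 0.03413673]), np.float64(0.0029039712452386375))
carton 485 [311.33608247 184.89278351]
((571.079345703125, 25.05843734741211), (109.837158203125, 94.42694091796875), 82.2257080078125)
knob 48 [379.625      189.29166667] ((380.3231201171875, 187.649658203125), 8.517951965332031)
knob s 136 [276.80147059 205.49264706] ((276.5, 205.5), (11.0, 15.0), 90.0)
(array([ 0.52783472, -0.18399676,  0.21591733]), np.float64(1.9926575759179183e-05)) [ 0.5268204  -0.18349665  0.22      ]
bridge [ 0.62209025 -0.17337256  0.151     ]
bridge [ 0.61544272 -0.22541344  0.151     ]
bridge [ 0.44255537 -0.1487936   0.151     ]
bridge [ 0.43770913 -0.20198101  0.151     ]
stopbar [ 0.59202918 -0.26867238  0.026     ]
stopbar [ 0.45084397 -0.25348005  0.026     ]
```

Run:
```python
from h import *
t=cv2.imread("pics/top0.png");s=cv2.imread("pics/scene0.png")
T=cv2.resize(t[170:240,360:404],None,fx=11,fy=8.5,interpolation=cv2.INTER_NEAREST)
cv2.imwrite("pics/kt.png",cv2.resize(t[160:240,350:410],None,fx=7,fy=7,interpolation=cv2.INTER_CUBIC))
cv2.imwrite("pics/ks.png",cv2.resize(s[190:285,245:320],None,fx=6,fy=6,interpolation=cv2.INTER_CUBIC))
print(t[176:200,370:392].max(2))
print(s[196:222,264:290].max(2))
```

```text
[[ 61  54  64  72  73  73  74  75  75  76  75  73  73  93 106 110 108 107
  108  98 119 129]
 [ 56  58  69  74  74  75  76  76  77  75  77  76  76  74  93 107 107 106
  104 102 121 129]
 [ 56  58  70  75  75  76  77  73  72  72  71  71  71  71  73  99 108 107
  105 105 122 129]
 [ 54  62  72  75  75  78  75  60  52  54  49  48  46  57  65  92 108 110
  108 109 122 128]
 [ 58  63  74  76  73  71  60  47  44  45  45  46  47  46  43  55  90 110
  106 122 130 129]
 [ 69  66  75  76  59  45  44  46  48  49  49  49  49  49  47  43  46  91
  104 123 128 128]
 [ 70  67  75  67  49  43  48  49  49  48  48  48  49  49  49  49  45  58
   81 118 130 128]
 [ 68  69  75  56  43  46  48  49  49  49  49  48  49  49  48  49  49  43
   50 106 120 119]
 [ 66  71  67  49  44  47  48  49  48  48  48  49  48  49  49  49  48  47
   41  78 100 104]
 [ 67  71  58  45  45  48  48  49  50  49  48  49  48  49  49  49  48  48
   44  81 142 157]
 [ 64  66  52  43  48  48  49  49  49  49  48  49  49  48  49  49  49  49
   45  55 152 175]
 [ 73  70  51  43  47  47  48  48  48  48  47  48  48  48  49  49  50  49
   
[... 3267 characters left out ...]
83  88 107
  107 107 108 107 109 107 109 109]
 [130  99  95  95  95  94  91  90  94  93  78  91  91  96  95  85  87 102
  107 107 109 108 108 109 107 107]
 [157 135 130 130 101  94  94  93  92  92  84  97 105 108 102  94  87  90
  101 107 109 105 108 107 108 108]
 [161 160 161 160 135 130 131 129 111  96  94 100 107 111 106  97  75  69
   76  94 106 109 107 108 110 109]
 [155 161 164 161 161 160 160 160 123  98  95  99 107 110 107  98  71  57
   59  75 103 105 108 109 107 107]
 [135 156 162 161 159 161 160 158 109  95  94  88 101 109 106  91  67  60
   58  67  91 103 105 108 109 109]
 [103 134 155 160 159 158 159 156  96  86  82  68  79  88  88  71  61  60
   57  58 102 122 110 109 110 109]]
```

View pics/kt.png

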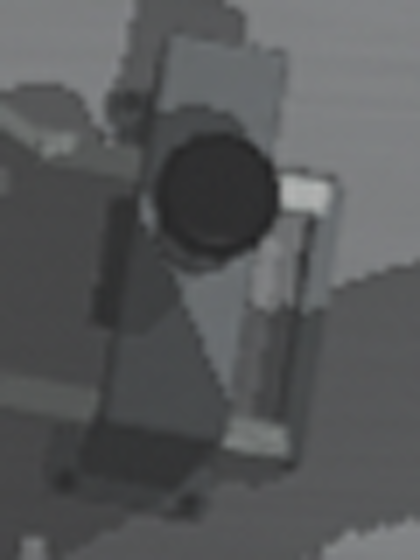

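View pics/ks.png

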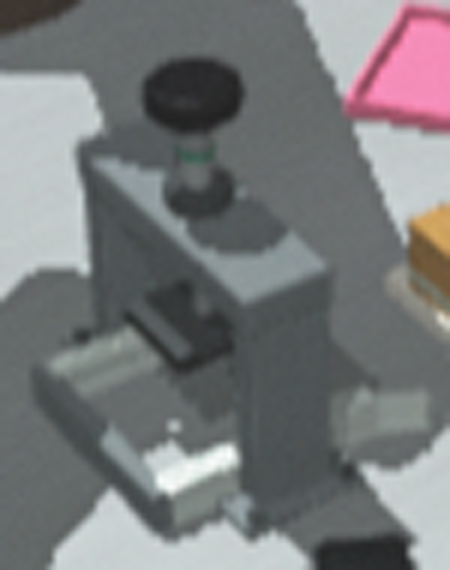

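Run:
```python
from h import *
k=lambda x,y:(350+x/7-.43,160+y/7-.43)
q=lambda x,y:(245+x/6-.42,190+y/6-.42)
print("knob",tri((380.5,187.0),(276.7,205.6)),onz("top",(380.5,187),.22))
A=k(170,37);B=k(287,50);C=k(105,422);D=k(225,438)
P=[onz("top",p,.151)[:2] for p in(A,B,C,D)];print(P,np.mean(P,0))
print(tri(A,q(325,270)),tri(B,q(245,303)))
PA,PB=np.array(P[0])-P[2],np.array(P[1])-P[3]
for v in(PA,PB):print(np.degrees(np.arctan2(*v[::-1]))-90, np.linalg.norm(v))
for z in (.026,):
  st=[onz("top",k(342,180),z),onz("top",k(293,468),z)];print("stop outer",st);v=st[0]-st[1];print(np.degrees(np.arctan2(v[1],v[0]))-90,np.linalg.norm(v))
# scene tab projection checks
t=cv2.imread("pics/top0.png")
cv2.imwrite("pics/tt.png",cv2.resize(t[158:212,266:340],None,fx=10,fy=10,interpolation=cv2.INTER_CUBIC))
cv2.imwrite("pics/fl.png",cv2.resize(np.clip(t[160:245,330:400].astype(int)*2,0,255).astype(np.uint8),None,fx=7,fy=7,interpolation=cv2.INTER_CUBIC))
```

```text
knob (array([ 0.53336376, -0.18696239,  0.21964445]), np.float64(0.002566342771812553)) [ 0.53402319 -0.18587601  0.22      ]
[array([ 0.62241913, -0.17100651]), array([ 0.61958468, -0.22394067]), array([ 0.44425097, -0.14863434]), array([ 0.44037173, -0.20162823])] [ 0.53165663 -0.18630244]
(array([ 0.62275445, -0.17287924,  0.14638594]), np.float64(0.0034619138040961673)) (array([ 0.61926515, -0.2251718 ,  0.14955392]), np.float64(0.0025411723088015928))
-97.15704097995426 0.1795672764999519
-97.09694075428624 0.18059659084947355
stop outer [array([ 0.59322289, -0.27009197,  0.026     ]), array([ 0.45055264, -0.25024914,  0.026     ])]
-97.91800429826195 0.14404352569840306
```

View pics/tt.png

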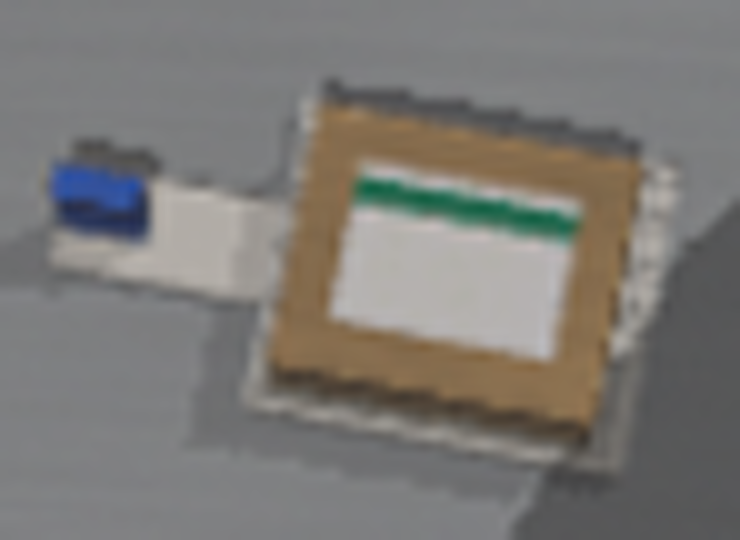

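View pics/fl.png

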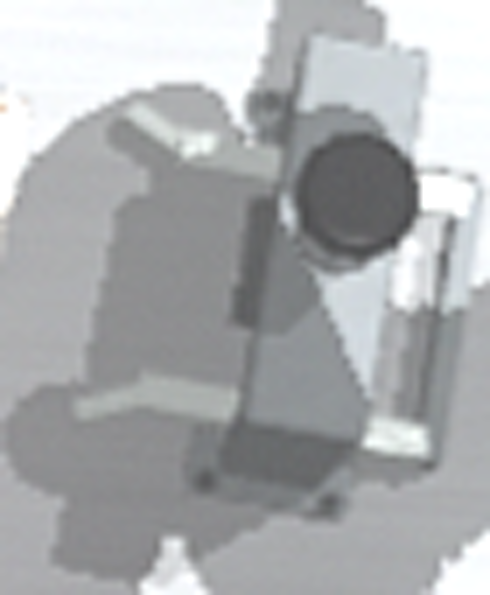

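Run:
```python
from h import *
k=lambda x,y:(266+x/10-.45,158+y/10-.45)
R=[onz("top",k(*p),.014)[:2] for p in[(308,92),(250,402),(622,468)]]
print("rim",R)
v=R[2]-R[1];print("len",np.linalg.norm(v),np.degrees(np.arctan2(v[1],v[0])))
print("wid",np.linalg.norm(R[0]-R[1]),"ctr",(R[0]+R[2])/2)
L=[onz("top",k(*p),.054)[:2] for p in[(318,105),(640,155),(270,365),(600,425)]]
for a,b in((0,1),(2,3)):
  v=L[b]-L[a];print("carton",np.linalg.norm(v),np.degrees(np.arctan2(v[1],v[0])))
G=[onz("top",k(*p),.054)[:2] for p in[(355,175),(580,205),(330,318),(553,360)]]
for a,b in((0,1),(2,3)):
  v=G[b]-G[a];print("label",np.degrees(np.arctan2(v[1],v[0])))
print("tabtop",onz("top",k(100,185),.055))
o=np.array([.5330,-.1868]);th=np.radians(-97.3);d=np.array([np.cos(th),np.sin(th)]);n=np.array([-d[1],d[0]])
for nm,p in(("rimc",(R[0]+R[2])/2),("tab",np.array([.590,.146])),("carton",np.array([.571,.025]))):print(nm,(p-o)@d,(p-o)@n)
print("home tab",o-.124*d)
t=cv2.imread("pics/top0.png");s=cv2.imread("pics/scene0.png")
a,c,_=blob(t,(105,120,60),(130,255,255),(345,105,370,130));a2,c2,_=blob(s,(105,120,60),(130,255,255),(338,245,362,265))
print("bottle cap",c,c2,tri(c,c2))
fl=lambda x,y:(330+x/7-.43,160+y/7-.43)
F=[onz("top",fl(*p),.02)[:2] for p in[(122,110),(78,408),(195,145),(148,382)]]
print("flares",F,[((f-o)@d,(f-o)@n) for f in F])
s4=[onz("top",p,.089) for p in[(397,138)]];print("stamp",s4)
```

```text
rim [array([0.64044696, 0.08071689]), array([0.53003466, 0.09274781]), array([ 0.51497136, -0.03464736])]
len 0.1282826175365866 -96.74338707011104
wid 0.11106582668985716 ctr [0.57770916 0.02303477]
carton 0.10946254232329161 -95.60576904268133
carton 0.11133399842227445 -97.01075388663996
label -94.30865760389166
label -97.4072673105189
tabtop [0.59208765 0.14564357 0.055     ]
rimc -0.21381489201899823 0.017684195381193982
tab -0.33734515318423886 0.014250881485102188
carton -0.21491169806741958 0.010779704716655016
home tab [ 0.54875601 -0.06380509]
bottle cap [356.91489362 118.29787234] [348.25       252.96428571] (array([ 0.78212581, -0.11271384,  0.1331595 ]), np.float64(0.001792952280145283))
flares [array([ 0.6191729 , -0.09460333]), array([ 0.47018035, -0.08053155]), array([ 0.60372706, -0.13095564]), array([ 0.48491099, -0.11343359])] [(np.float64(-0.10239888487350156), np.float64(0.07375948280337909)), (np.float64(-0.09742493232935888), np.float64(-0.07581342499865287)), (np.float64(-0.06437861943155916), np.float64(0.06305793323537125)), (np.float64(-0.06666132653914696), np.float64(-0.057021500182586005))]
stamp [array([ 0.73903866, -0.25137282,  0.089     ])]
```

Measured, and the checks agree with the sizes given:

| Thing | Result |
|---|---|
| Press | origin about (0.533,-0.187), yaw about -97.3°; flare midpoint is within 1 mm of the axis |
| Tray tab | about (0.591,0.146), tray yaw about -97°, 15 mm off the press axis |
| Tab home | about (0.549,-0.064) |

I'll move above the tab first, passing over at a safe height.

{"fn": "move_arm", "kwargs": {"rows": [{"delta_pos": [1.5, 3, 1], "delta_rot": [0, 0, 3], "hand": 8.7}, {"delta_pos": [2.2, 4, 1], "delta_rot": [0, 0, 3.5], "hand": 8.7}, {"delta_pos": [2.2, 4, 1], "delta_rot": [0, 0, 3.5], "hand": 8.7}, {"delta_pos": [2.2, 4, 1], "delta_rot": [0, 0, 3.5], "hand": 8.7}, {"delta_pos": [2.2, 4, 1], "delta_rot": [0, 0, 3.5], "hand": 8.7}, {"delta_pos": [2.2, 4, 1], "delta_rot": [0, 0, 3.5], "hand": 8.7}, {"delta_pos": [2.2, 4, 1], "delta_rot": [0, 0, 3.5], "hand": 8.7}, {"delta_pos": [2.2, 4, 0], "delta_rot": [0, 0, 3.5], "hand": 8.7}, {"delta_pos": [2.2, 4, 0], "delta_rot": [0, 0, 3.5], "hand": 8.7}, {"delta_pos": [2.2, 4, 0], "delta_rot": [0, 0, 3.5], "hand": 8.7}]}}

```text
t: 1.1
eef_pos: [0.3617, -0.2667, 0.3186]
ee_rot: [-3.141, 0.0, -2.315]
force: [1.1, 0.1, 0.7]
width: 0.0868
```

{"fn": "move_arm", "kwargs": {"rows": [{"delta_pos": [2.2, 4, 0], "delta_rot": [0, 0, 3.5], "hand": 8.7}, {"delta_pos": [2.2, 4, 0], "delta_rot": [0, 0, 3.5], "hand": 8.7}, {"delta_pos": [2.2, 4, 0], "delta_rot": [0, 0, 3.5], "hand": 8.7}, {"delta_pos": [2.2, 4, 0], "delta_rot": [0, 0, 3.5], "hand": 8.7}, {"delta_pos": [2.2, 4, 0], "delta_rot": [0, 0, 3.5], "hand": 8.7}, {"delta_pos": [2.2, 4, -2], "delta_rot": [0, 0, 3.5], "hand": 8.7}, {"delta_pos": [2.2, 4, -2], "delta_rot": [0, 0, 3.5], "hand": 8.7}, {"delta_pos": [2.2, 4, -3], "delta_rot": [0, 0, 3.5], "hand": 8.7}, {"delta_pos": [2.2, 4, -4], "delta_rot": [0, 0, 3.5], "hand": 8.7}, {"delta_pos": [2, 4, -4], "delta_rot": [0, 0, 3.5], "hand": 8.7}]}}

```text
t: 2.1
eef_pos: [0.5709, 0.1161, 0.1836]
ee_rot: [-3.141, 0.0, -1.704]
force: [-0.3, 0.1, -0.3]
width: 0.0869
```

Run:
```python
from h import *
print(get_state())
t=grab_frame("top");s=grab_frame("scene")
cv2.imwrite("pics/a.png",np.hstack([cv2.resize(t[120:240,220:360],None,fx=2.8,fy=2.8),cv2.resize(s[120:280,280:420],None,fx=2.1,fy=2.1)]))  if 0 else None
cv2.imwrite("pics/s1.png",s);cv2.imwrite("pics/t1.png",t)
```

```text
{'t': 2.1, 'q': array([ 5.36097462e-01,  2.58546043e-01, -2.87638827e-01, -2.55846704e-05,
       -1.02425628e+00, -6.69170937e-01]), 'qd': array([0.38032529, 0.64496421, 0.0287508 , 0.00112552, 0.61424073,
       0.22532955]), 'joint_efforts': array([ -1.39401164, -52.39674568,  25.62763631,   6.10952094,
        -1.09745108,  -0.41257591]), 'eef_pos': array([0.57088171, 0.11609225, 0.18355111]), 'ee_rot': array([-3.14132764e+00,  2.37475316e-04, -1.70388306e+00]), 'force': array([-0.2643782 ,  0.11274091, -0.26275081]), 'moment': array([ 0.00301512,  0.01819969, -0.01666369]), 'width': 0.08685254513962798}
```

View pics/s1.png

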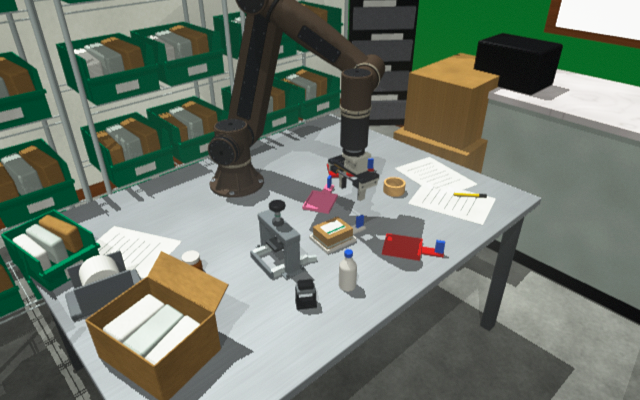

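The picture shows the gripper above and left of the tab (tab at 360,220); the arm was still settling from the last move. Next I centre over the tab and go down.

{"fn": "move_arm", "kwargs": {"rows": [{"delta_pos": [1.2, 1.4, 0], "delta_rot": [0, 0, 0.8], "hand": 8.7}, {"delta_pos": [0, 0, 0], "delta_rot": [0, 0, 0], "hand": 8.7}, {"delta_pos": [0, 0, -2], "delta_rot": [0, 0, 0], "hand": 8.7}, {"delta_pos": [0, 0, -2], "delta_rot": [0, 0, 0], "hand": 8.7}, {"delta_pos": [0, 0, -1.5], "delta_rot": [0, 0, 0], "hand": 8.7}, {"delta_pos": [0, 0, -1], "delta_rot": [0, 0, 0], "hand": 8.7}, {"delta_pos": [0, 0, 0], "delta_rot": [0, 0, 0], "hand": 8.7}, {"delta_pos": [0, 0, 0], "delta_rot": [0, 0, 0], "hand": 8.7}, {"delta_pos": [0, 0, 0], "delta_rot": [0, 0, 0], "hand": 8.7}, {"delta_pos": [0, 0, 0], "delta_rot": [0, 0, 0], "hand": 8.7}]}}

```text
t: 3.2
eef_pos: [0.5828, 0.1286, 0.1207]
ee_rot: [-3.14, 0.001, -1.693]
force: [-0.5, -0.3, -0.5]
width: 0.0868
```

Run:
```python
from h import *
print(get_state()["eef_pos"],get_state()["ee_rot"])
t=grab_frame("top");s=grab_frame("scene")
cv2.imwrite("pics/s2.png",cv2.resize(s[130:270,290:430],None,fx=4,fy=4,interpolation=cv2.INTER_CUBIC));cv2.imwrite("pics/t2.png",t)
```

```text
[0.5828104  0.12862212 0.12073699] [-3.14035044e+00  8.14709629e-04 -1.69278201e+00]
```

View pics/s2.png

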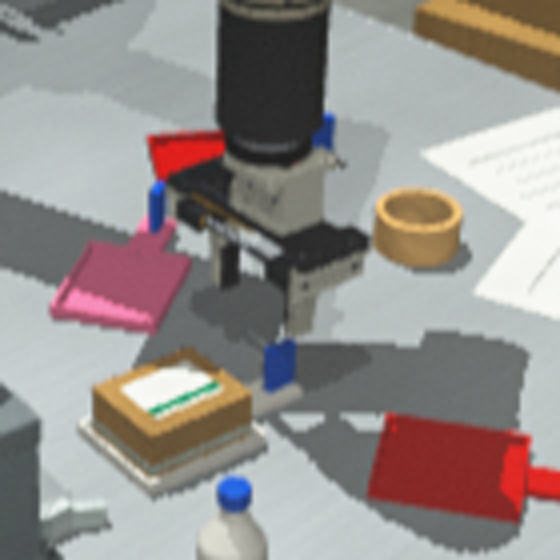

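The picture shows the fingers level with, but still short of, the tab (tab near crop 280,365). Some rows fell short, so I correct from the measured pose.

{"fn": "move_arm", "kwargs": {"rows": [{"delta_pos": [0.8, 1.75, 0], "delta_rot": [0, 0, 0], "hand": 8.7}, {"delta_pos": [0, 0, 0], "delta_rot": [0, 0, 0], "hand": 8.7}, {"delta_pos": [0, 0, -1.5], "delta_rot": [0, 0, 0], "hand": 8.7}, {"delta_pos": [0, 0, -1.5], "delta_rot": [0, 0, 0], "hand": 8.7}, {"delta_pos": [0, 0, -1.5], "delta_rot": [0, 0, 0], "hand": 8.7}, {"delta_pos": [0, 0, -1], "delta_rot": [0, 0, 0], "hand": 8.7}, {"delta_pos": [0, 0, -0.5], "delta_rot": [0, 0, 0], "hand": 8.7}, {"delta_pos": [0, 0, 0], "delta_rot": [0, 0, 0], "hand": 8.7}, {"delta_pos": [0, 0, 0], "delta_rot": [0, 0, 0], "hand": 8.7}, {"delta_pos": [0, 0, 0], "delta_rot": [0, 0, 0], "hand": 8.7}]}}

```text
t: 4.3
eef_pos: [0.5909, 0.1462, 0.0606]
ee_rot: [-3.141, 0.001, -1.693]
force: [-0.2, 0.2, 0.2]
width: 0.0871
```

Run:
```python
from h import *
print(get_state()["eef_pos"],get_state()["ee_rot"],get_state()["force"])
t=grab_frame("top");s=grab_frame("scene")
cv2.imwrite("pics/s3.png",cv2.resize(s[150:270,300:420],None,fx=5,fy=5,interpolation=cv2.INTER_CUBIC))
```

```text
[0.59085323 0.14618894 0.06056693] [-3.14057489e+00  6.60309344e-04 -1.69267423e+00] [-0.2351258   0.24357972  0.23291712]
```

View pics/s3.png

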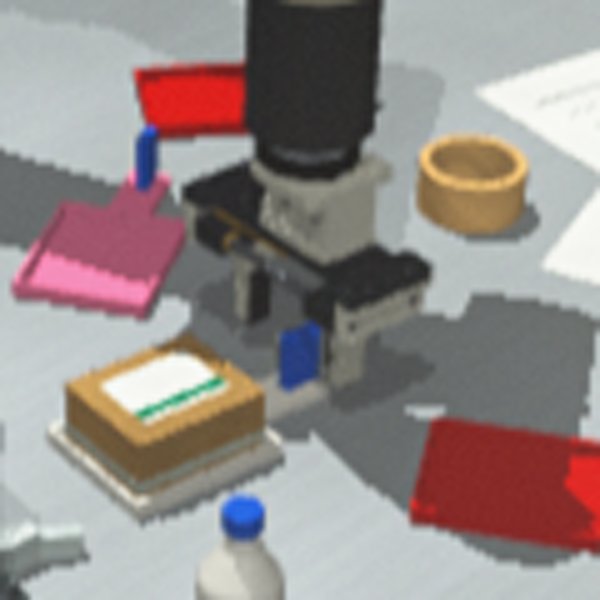

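The jaws straddle the tab (crop 300,355). Next I lower the last 2 cm and close with moderate force.

{"fn": "move_arm", "kwargs": {"rows": [{"delta_pos": [0, 0, -0.7], "delta_rot": [0, 0, 0], "hand": 8.7}, {"delta_pos": [0, 0, -0.7], "delta_rot": [0, 0, 0], "hand": 8.7}, {"delta_pos": [0, 0, -0.6], "delta_rot": [0, 0, 0], "hand": 8.7}, {"delta_pos": [0, 0, 0], "delta_rot": [0, 0, 0], "hand": 8.7}, {"delta_pos": [0, 0, 0], "delta_rot": [0, 0, 0], "hand": 3}, {"delta_pos": [0, 0, 0], "delta_rot": [0, 0, 0], "hand": 2}, {"delta_pos": [0, 0, 0], "delta_rot": [0, 0, 0], "hand": 1}, {"delta_pos": [0, 0, 0], "delta_rot": [0, 0, 0], "hand": 0.5}, {"delta_pos": [0, 0, 0], "delta_rot": [0, 0, 0], "hand": 0.5}, {"delta_pos": [0, 0, 0], "delta_rot": [0, 0, 0], "hand": 0.5}], "force": 25}}

```text
t: 5.4
eef_pos: [0.5904, 0.146, 0.0399]
ee_rot: [-3.141, 0.0, -1.693]
force: [0.7, 0.1, 0.1]
width: 0.0444
```

Run:
```python
from h import *
st=get_state();print(st["eef_pos"],st["ee_rot"],st["force"],st["width"])
o=np.array([.5330,-.1868]);th=np.radians(-97.3);d=np.array([np.cos(th),np.sin(th)]);n=np.array([-d[1],d[0]])
p=st["eef_pos"][:2];print((p-o)@d,(p-o)@n)
for x in(-.30,-.24,-.22,-.126,-.124):print(x,o+x*d)
```

```text
[0.59044559 0.14596172 0.0399386 ] [-3.14141503e+00  1.50873014e-04 -1.69285130e+00] [0.65763356 0.07312368 0.10979904] 0.04442152116883018
-0.3373637980652076 0.014697727552291233
-0.3 [0.57111938 0.11076833]
-0.24 [0.56349551 0.05125467]
-0.22 [0.56095421 0.03141678]
-0.126 [ 0.54901014 -0.0618213 ]
-0.124 [ 0.54875601 -0.06380509]
```

Fingers are still closing, so I wait.

{"fn": "move_arm", "kwargs": {"rows": [{"delta_pos": [0, 0, 0], "delta_rot": [0, 0, 0], "hand": 0.5}, {"delta_pos": [0, 0, 0], "delta_rot": [0, 0, 0], "hand": 0.5}, {"delta_pos": [0, 0, 0], "delta_rot": [0, 0, 0], "hand": 0.5}, {"delta_pos": [0, 0, 0], "delta_rot": [0, 0, 0], "hand": 0.5}, {"delta_pos": [0, 0, 0], "delta_rot": [0, 0, 0], "hand": 0.5}, {"delta_pos": [0, 0, 0], "delta_rot": [0, 0, 0], "hand": 0.5}, {"delta_pos": [0, 0, 0], "delta_rot": [0, 0, 0], "hand": 0.5}, {"delta_pos": [0, 0, 0], "delta_rot": [0, 0, 0], "hand": 0.5}, {"delta_pos": [0, 0, 0], "delta_rot": [0, 0, 0], "hand": 0.5}, {"delta_pos": [0, 0, 0], "delta_rot": [0, 0, 0], "hand": 0.5}]}}

```text
t: 6.4
eef_pos: [0.5905, 0.146, 0.0398]
ee_rot: [-3.141, 0.0, -1.693]
force: [1.0, -1.0, -0.6]
width: 0.0118
```

Width is 11.8 mm, matching the 12 mm tab, so it is gripped. Now I slide onto the press axis just before the mouth.

{"fn": "move_arm", "kwargs": {"rows": [{"delta_pos": [-0.3, -0.4, 0], "delta_rot": [0, 0, -0.3], "hand": 0.5}, {"delta_pos": [-0.3, -0.5, 0], "delta_rot": [0, 0, 0], "hand": 0.5}, {"delta_pos": [-0.3, -0.5, 0], "delta_rot": [0, 0, 0], "hand": 0.5}, {"delta_pos": [-0.3, -0.5, 0], "delta_rot": [0, 0, 0], "hand": 0.5}, {"delta_pos": [-0.3, -0.5, 0], "delta_rot": [0, 0, 0], "hand": 0.5}, {"delta_pos": [-0.2, -0.5, 0], "delta_rot": [0, 0, 0], "hand": 0.5}, {"delta_pos": [-0.2, -0.3, 0], "delta_rot": [0, 0, 0], "hand": 0.5}, {"delta_pos": [0, 0, 0], "delta_rot": [0, 0, 0], "hand": 0.5}, {"delta_pos": [0, 0, 0], "delta_rot": [0, 0, 0], "hand": 0.5}, {"delta_pos": [0, 0, 0], "delta_rot": [0, 0, 0], "hand": 0.5}]}}

```text
t: 7.4
eef_pos: [0.571, 0.1133, 0.0398]
ee_rot: [3.141, -0.001, -1.698]
force: [-0.5, -3.8, 2.2]
width: 0.0119
```

Run:
```python
from h import *
st=get_state();print(st["eef_pos"],st["ee_rot"],st["force"],st["width"])
t=grab_frame("top");s=grab_frame("scene")
cv2.imwrite("pics/s4.png",s)
T=cv2.resize(np.clip(t[150:245,260:410]*1.5,0,255).astype(np.uint8),None,fx=5,fy=5,interpolation=cv2.INTER_CUBIC)
cv2.imwrite("pics/t4.png",T);cv2.imwrite("pics/t4raw.png",t)
```

```text
[0.57102823 0.11333428 0.03981284] [ 3.14076473e+00 -9.41935750e-04 -1.69842807e+00] [-0.47017884 -3.84305872  2.19562173] 0.011887789901203913
```

View pics/t4.png

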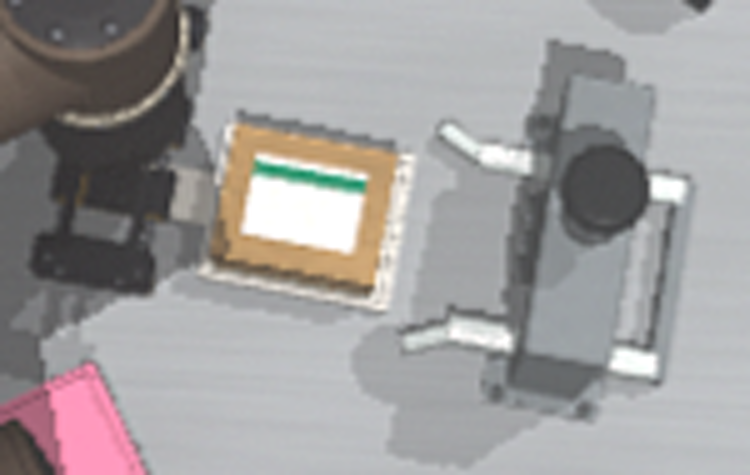

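View pics/s4.png

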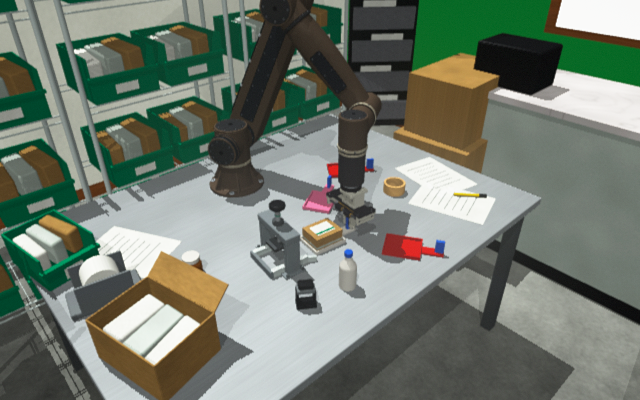

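Run:
```python
import cv2,numpy as np
t=cv2.imread("pics/t4raw.png")
cv2.imwrite("pics/t4z.png",cv2.resize(np.clip(t[168:230,334:404]*1.5,0,255).astype(np.uint8),None,fx=9,fy=9,interpolation=cv2.INTER_CUBIC))
cv2.imwrite("pics/t4p.png",cv2.resize(np.clip(t[168:216,292:346]*1.2,0,255).astype(np.uint8),None,fx=10,fy=10,interpolation=cv2.INTER_CUBIC))
```

```text
(no output)
```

View pics/t4z.png

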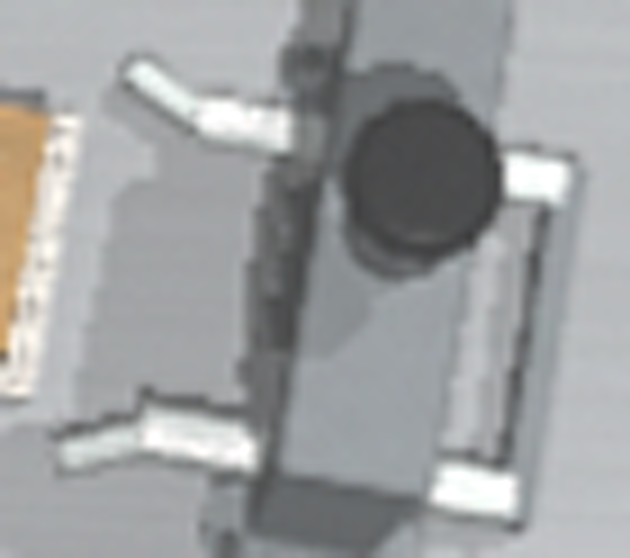

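View pics/t4p.png

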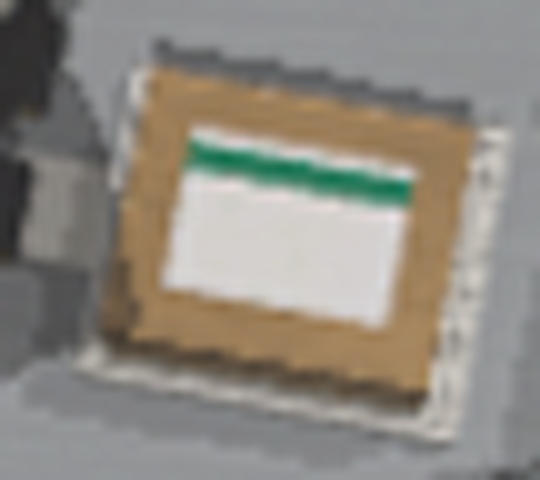

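Run:
```python
from h import *
k=lambda x,y:(334+x/9-.45,168+y/9-.45)
kp=lambda x,y:(292+x/10-.45,168+y/10-.45)
o=np.array([.5330,-.1868]);th=np.radians(-97.3);d=np.array([np.cos(th),np.sin(th)]);n=np.array([-d[1],d[0]])
def L(nm,p,z,f=k):
    w=onz("top",f(*p),z)[:2];print(nm,w.round(4),"press",((w-o)@d*1e3).round(1),((w-o)@n*1e3).round(1));return w
a=L("U out front",(203,98),.026);b=L("U out back",(575,153),.026)
c=L("U in front",(195,130),.026);c2=L("U in 290",(290,148),.026);c3=L("U in back",(505,195),.026)
e=L("Lo in front",(147,403),.026);f=L("Lo in 260",(255,422),.026);f2=L("Lo in back",(520,468),.026)
g=L("Lo out front",(145,443),.026);h=L("Lo out back",(523,517),.026)
for p,q in((a,b),(c,c3),(e,f2),(g,h)):
  v=q-p;print(np.degrees(np.arctan2(v[1],v[0])))
L("flare U",(130,62),.02);L("flare L",(62,455),.02)
r1=L("pan FR",(505,130),.014,kp);r2=L("pan FL",(445,440),.014,kp);r3=L("pan BL",(85,368),.014,kp)
for p,q in((r3,r2),):
  v=q-p;print("tray",np.linalg.norm(v),np.degrees(np.arctan2(v[1],v[0])))
v=r1-r2;print(np.linalg.norm(v),np.degrees(np.arctan2(v[1],v[0]))-90)
```

```text
U out front [ 0.6083 -0.1257] press -70.1 67.0
U out back [ 0.5956 -0.2667] press 71.3 72.2
U in front [ 0.5957 -0.1233] press -71.0 54.1
U in 290 [ 0.5909 -0.1593] press -34.6 53.9
U in back [ 0.5777 -0.2408] press 47.9 51.2
Lo in front [ 0.4898 -0.11  ] press -70.7 -52.7
Lo in 260 [ 0.485  -0.1504] press -30.0 -52.2
Lo in back [ 0.4738 -0.2493] press 69.5 -50.8
Lo out front [ 0.4746 -0.11  ] press -68.8 -67.7
Lo out back [ 0.4554 -0.2509] press 73.4 -68.8
-95.1686927144226
-98.7127453425169
-96.54610027398387
-97.74253196302168
flare U [ 0.6224 -0.0979] press -99.6 77.4
flare L [ 0.4693 -0.0797] press -98.2 -76.8
pan FR [ 0.6011 -0.0789] press -115.7 53.9
pan FL [ 0.4919 -0.064 ] press -116.6 -56.4
pan BL [0.5092 0.059 ] press -240.8 -54.9
tray 0.12418801435933503 -97.99313884883837
0.11023064742875467 -97.75905742594341
```

Rails are symmetric about my axis to within 1 mm. The tray is about 1 mm to the low side and its yaw matches within about 0.5°. Next I slide in steadily.

{"fn": "move_arm", "kwargs": {"rows": [{"delta_pos": [0, -0.5, 0], "delta_rot": [0, 0, 0], "hand": 0.5}, {"delta_pos": [-0.1, -0.8, 0], "delta_rot": [0, 0, 0], "hand": 0.5}, {"delta_pos": [-0.1, -0.8, 0], "delta_rot": [0, 0, 0], "hand": 0.5}, {"delta_pos": [-0.1, -0.8, 0], "delta_rot": [0, 0, 0], "hand": 0.5}, {"delta_pos": [-0.1, -0.8, 0], "delta_rot": [0, 0, 0], "hand": 0.5}, {"delta_pos": [-0.1, -0.8, 0], "delta_rot": [0, 0, 0], "hand": 0.5}, {"delta_pos": [-0.1, -0.8, 0], "delta_rot": [0, 0, 0], "hand": 0.5}, {"delta_pos": [-0.1, -0.8, 0], "delta_rot": [0, 0, 0], "hand": 0.5}, {"delta_pos": [0, 0, 0], "delta_rot": [0, 0, 0], "hand": 0.5}, {"delta_pos": [0, 0, 0], "delta_rot": [0, 0, 0], "hand": 0.5}]}}

```text
t: 8.5
eef_pos: [0.564, 0.052, 0.0398]
ee_rot: [3.141, -0.001, -1.699]
force: [-0.8, -2.8, 1.6]
width: 0.0119
```

Run:
```python
from h import *
st=get_state();print(st["eef_pos"],st["ee_rot"],st["force"],st["moment"],st["width"])
o=np.array([.5330,-.1868]);th=np.radians(-97.3);d=np.array([np.cos(th),np.sin(th)]);n=np.array([-d[1],d[0]])
p=st["eef_pos"][:2];print((p-o)@d,(p-o)@n)
t=grab_frame("top")
cv2.imwrite("pics/t5.png",cv2.resize(np.clip(t[150:245,270:410]*1.4,0,255).astype(np.uint8),None,fx=5,fy=5,interpolation=cv2.INTER_CUBIC))
```

```text
[0.56403362 0.05198176 0.03980441] [ 3.14089467e+00 -9.47966684e-04 -1.69869614e+00] [-0.76892647 -2.7518317   1.62241709] [-1.00643271e+00 -6.71770692e-02  5.35153543e-04] 0.011876684330518266
-0.24078957649465338 0.00044136011505990937
```

View pics/t5.png

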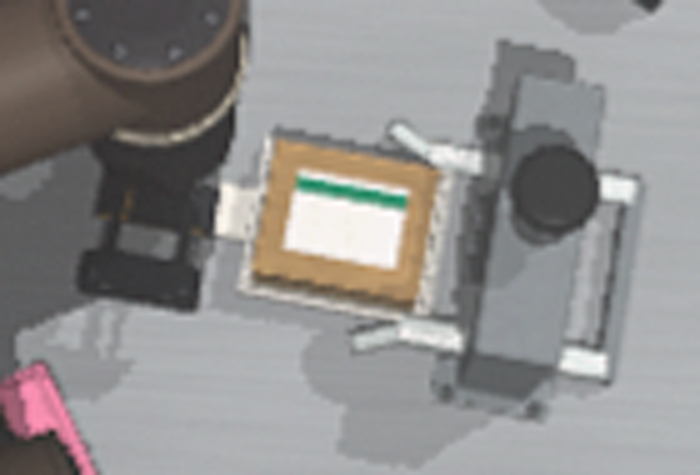

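The pan's leading edge is between the rails (435,165 to 425,310), centred, with a friction force of only about 3 N. I continue.

{"fn": "move_arm", "kwargs": {"rows": [{"delta_pos": [-0.1, -0.8, 0], "delta_rot": [0, 0, 0], "hand": 0.5}, {"delta_pos": [-0.1, -0.8, 0], "delta_rot": [0, 0, 0], "hand": 0.5}, {"delta_pos": [-0.1, -0.8, 0], "delta_rot": [0, 0, 0], "hand": 0.5}, {"delta_pos": [-0.1, -0.8, 0], "delta_rot": [0, 0, 0], "hand": 0.5}, {"delta_pos": [-0.1, -0.8, 0], "delta_rot": [0, 0, 0], "hand": 0.5}, {"delta_pos": [-0.1, -0.8, 0], "delta_rot": [0, 0, 0], "hand": 0.5}, {"delta_pos": [-0.1, -0.8, 0], "delta_rot": [0, 0, 0], "hand": 0.5}, {"delta_pos": [-0.1, -0.8, 0], "delta_rot": [0, 0, 0], "hand": 0.5}, {"delta_pos": [-0.1, -0.8, 0], "delta_rot": [0, 0, 0], "hand": 0.5}, {"delta_pos": [-0.1, -0.8, 0], "delta_rot": [0, 0, 0], "hand": 0.5}]}}

```text
t: 9.55
eef_pos: [0.5543, -0.0277, 0.0398]
ee_rot: [-3.142, 0.0, -1.698]
force: [0.4, 3.2, -0.3]
width: 0.0119
```

{"fn": "move_arm", "kwargs": {"rows": [{"delta_pos": [-0.1, -0.8, 0], "delta_rot": [0, 0, 0], "hand": 0.5}, {"delta_pos": [-0.1, -0.6, 0], "delta_rot": [0, 0, 0], "hand": 0.5}, {"delta_pos": [0, -0.4, 0], "delta_rot": [0, 0, 0], "hand": 0.5}, {"delta_pos": [-0.1, -0.4, 0], "delta_rot": [0, 0, 0], "hand": 0.5}, {"delta_pos": [0, -0.3, 0], "delta_rot": [0, 0, 0], "hand": 0.5}, {"delta_pos": [0, -0.3, 0], "delta_rot": [0, 0, 0], "hand": 0.5}, {"delta_pos": [0, 0, 0], "delta_rot": [0, 0, 0], "hand": 0.5}, {"delta_pos": [0, 0, 0], "delta_rot": [0, 0, 0], "hand": 0.5}, {"delta_pos": [0, 0, 0], "delta_rot": [0, 0, 0], "hand": 0.5}, {"delta_pos": [0, 0, 0], "delta_rot": [0, 0, 0], "hand": 0.5}]}}

```text
t: 10.55
eef_pos: [0.5512, -0.0554, 0.0398]
ee_rot: [3.141, -0.0, -1.698]
force: [0.1, -3.6, 1.0]
width: 0.0119
```

Run:
```python
from h import *
st=get_state();print(st["eef_pos"],st["ee_rot"],st["force"],st["moment"],st["width"])
o=np.array([.5330,-.1868]);th=np.radians(-97.3);d=np.array([np.cos(th),np.sin(th)]);n=np.array([-d[1],d[0]])
p=st["eef_pos"][:2];print((p-o)@d,(p-o)@n)
t=grab_frame("top")
cv2.imwrite("pics/t6.png",cv2.resize(np.clip(t[150:245,270:410]*1.4,0,255).astype(np.uint8),None,fx=5,fy=5,interpolation=cv2.INTER_CUBIC))
```

```text
[ 0.55123851 -0.05539959  0.03980524] [ 3.14125879e+00 -4.92998990e-04 -1.69807855e+00] [ 0.05749952 -3.58384503  1.01133559] [-1.11159145 -0.09434914 -0.08318075] 0.011902950833508166
-0.13265280255705772 0.001394331142000621
```

View pics/t6.png

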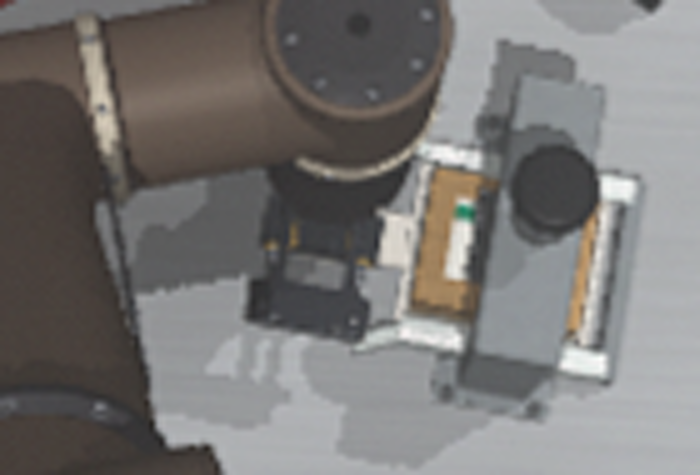

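Nearly home; about 9 mm remain. Small steps now until the stop shows as force.

{"fn": "move_arm", "kwargs": {"rows": [{"delta_pos": [0, -0.2, 0], "delta_rot": [0, 0, 0], "hand": 0.5}, {"delta_pos": [-0.05, -0.1, 0], "delta_rot": [0, 0, 0], "hand": 0.5}, {"delta_pos": [0, -0.1, 0], "delta_rot": [0, 0, 0], "hand": 0.5}, {"delta_pos": [-0.05, -0.1, 0], "delta_rot": [0, 0, 0], "hand": 0.5}, {"delta_pos": [0, -0.1, 0], "delta_rot": [0, 0, 0], "hand": 0.5}, {"delta_pos": [0, -0.1, 0], "delta_rot": [0, 0, 0], "hand": 0.5}, {"delta_pos": [0, -0.1, 0], "delta_rot": [0, 0, 0], "hand": 0.5}, {"delta_pos": [0, 0, 0], "delta_rot": [0, 0, 0], "hand": 0.5}, {"delta_pos": [0, 0, 0], "delta_rot": [0, 0, 0], "hand": 0.5}, {"delta_pos": [0, 0, 0], "delta_rot": [0, 0, 0], "hand": 0.5}]}}

```text
t: 11.6
eef_pos: [0.5504, -0.0632, 0.0398]
ee_rot: [3.142, -0.0, -1.698]
force: [-0.5, 1.5, 1.3]
width: 0.0119
```

{"fn": "move_arm", "kwargs": {"rows": [{"delta_pos": [0, -0.1, 0], "delta_rot": [0, 0, 0], "hand": 0.5}, {"delta_pos": [0, -0.1, 0], "delta_rot": [0, 0, 0], "hand": 0.5}, {"delta_pos": [0, -0.1, 0], "delta_rot": [0, 0, 0], "hand": 0.5}, {"delta_pos": [0, 0, 0], "delta_rot": [0, 0, 0], "hand": 0.5}, {"delta_pos": [0, 0, 0], "delta_rot": [0, 0, 0], "hand": 0.5}, {"delta_pos": [0, 0, 0], "delta_rot": [0, 0, 0], "hand": 0.5}, {"delta_pos": [0, 0, 0], "delta_rot": [0, 0, 0], "hand": 0.5}, {"delta_pos": [0, 0, 0], "delta_rot": [0, 0, 0], "hand": 0.5}, {"delta_pos": [0, 0, 0], "delta_rot": [0, 0, 0], "hand": 0.5}, {"delta_pos": [0, 0, 0], "delta_rot": [0, 0, 0], "hand": 0.5}]}}

```text
t: 12.6
eef_pos: [0.5503, -0.065, 0.0398]
ee_rot: [3.142, 0.001, -1.698]
force: [-3.2, 11.4, 3.0]
width: 0.0119
```

{"fn": "move_arm", "kwargs": {"rows": [{"delta_pos": [0, -0.1, 0], "delta_rot": [0, 0, 0], "hand": 0.5}, {"delta_pos": [0, 0, 0], "delta_rot": [0, 0, 0], "hand": 0.5}, {"delta_pos": [0, 0, 0], "delta_rot": [0, 0, 0], "hand": 0.5}, {"delta_pos": [0, 0, 0], "delta_rot": [0, 0, 0], "hand": 0.5}, {"delta_pos": [0, 0, 0], "delta_rot": [0, 0, 0], "hand": 0.5}, {"delta_pos": [0, 0, 0], "delta_rot": [0, 0, 0], "hand": 0.5}, {"delta_pos": [0, 0, 0], "delta_rot": [0, 0, 0], "hand": 0.5}, {"delta_pos": [0, 0, 0], "delta_rot": [0, 0, 0], "hand": 0.5}, {"delta_pos": [0, 0, 0], "delta_rot": [0, 0, 0], "hand": 0.5}, {"delta_pos": [0, 0, 0], "delta_rot": [0, 0, 0], "hand": 0.5}]}}

```text
t: 13.6
eef_pos: [0.5503, -0.0651, 0.0399]
ee_rot: [-3.142, 0.002, -1.698]
force: [-4.2, 17.4, 4.5]
width: 0.0119
```

Run:
```python
from h import *
st=get_state();print(st["eef_pos"],st["force"],st["moment"])
t=grab_frame("top");s=grab_frame("scene")
T=cv2.resize(np.clip(t[160:240,325:405]*1.4,0,255).astype(np.uint8),None,fx=5,fy=5,interpolation=cv2.INTER_CUBIC)
S=cv2.resize(np.clip(s[190:290,240:340]*1.2,0,255).astype(np.uint8),(400,400),interpolation=cv2.INTER_CUBIC)
cv2.imwrite("pics/7.png",np.hstack([T,S]))
```

```text
[ 0.55030628 -0.06511569  0.03986116] [-4.19314206 17.37548939  4.51733299] [ 6.18763587  1.56455349 -0.1911828 ]
```

View pics/7.png

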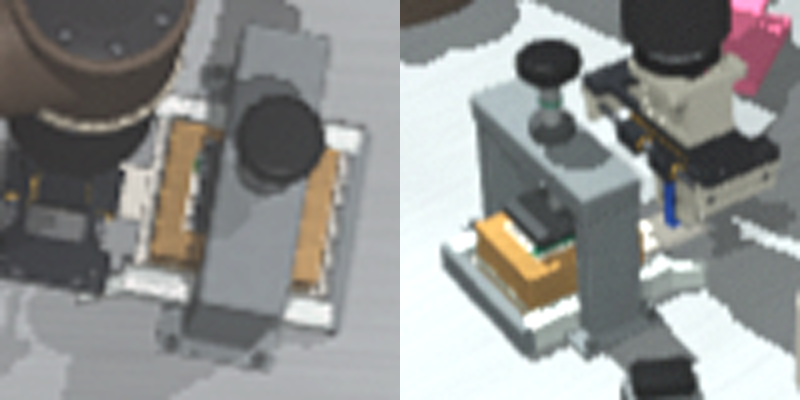

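The tray sits against the stop bar: force rose to 17 N with no further movement, and the rim touches the bar at (340,200). The tab is at press x≈-0.122 against -0.124 expected. Next: unload, release, rise.

{"fn": "move_arm", "kwargs": {"rows": [{"delta_pos": [0, 0.1, 0], "delta_rot": [0, 0, 0], "hand": 0.5}, {"delta_pos": [0, 0, 0], "delta_rot": [0, 0, 0], "hand": 2}, {"delta_pos": [0, 0, 0], "delta_rot": [0, 0, 0], "hand": 5}, {"delta_pos": [0, 0, 0], "delta_rot": [0, 0, 0], "hand": 5}, {"delta_pos": [0, 0, 0], "delta_rot": [0, 0, 0], "hand": 5}, {"delta_pos": [0, 0, 0], "delta_rot": [0, 0, 0], "hand": 5}, {"delta_pos": [0, 0, 0], "delta_rot": [0, 0, 0], "hand": 5}, {"delta_pos": [0, 0, 1], "delta_rot": [0, 0, 0], "hand": 5}, {"delta_pos": [0, 0, 2], "delta_rot": [0, 0, 0], "hand": 5}, {"delta_pos": [0, 0, 2], "delta_rot": [0, 0, 0], "hand": 5}]}}

```text
t: 14.7
eef_pos: [0.5502, -0.0661, 0.0908]
ee_rot: [3.141, -0.0, -1.698]
force: [0.5, -0.4, 0.4]
width: 0.0502
```

{"fn": "move_arm", "kwargs": {"rows": [{"delta_pos": [0, 0, 2], "delta_rot": [0, 0, 0], "hand": 0}, {"delta_pos": [0, 0, 3], "delta_rot": [0, 0, 0], "hand": 0}, {"delta_pos": [0, 0, 3], "delta_rot": [0, 0, 0], "hand": 0}, {"delta_pos": [0, 0, 3], "delta_rot": [0, 0, 0], "hand": 0}, {"delta_pos": [0, 0, 3], "delta_rot": [0, 0, 0], "hand": 0}, {"delta_pos": [0, 0, 3], "delta_rot": [0, 0, 0], "hand": 0}, {"delta_pos": [0, 0, 3], "delta_rot": [0, 0, 0], "hand": 0}, {"delta_pos": [0, 0, 2], "delta_rot": [0, 0, 0], "hand": 0}, {"delta_pos": [0, 0, 0], "delta_rot": [0, 0, 0], "hand": 0}, {"delta_pos": [0, 0, 0], "delta_rot": [0, 0, 0], "hand": 0}]}}

```text
t: 15.7
eef_pos: [0.5502, -0.066, 0.3106]
ee_rot: [-3.14, 0.001, -1.698]
force: [0.2, -0.7, -0.5]
width: 0.0007
```

Run:
```python
from h import *
st=get_state();print(st["eef_pos"],st["force"],st["q"])
t=grab_frame("top");s=grab_frame("scene");cv2.imwrite("pics/s8raw.png",s)
T=cv2.resize(np.clip(t[150:240,315:405]*1.4,0,255).astype(np.uint8),(400,400),interpolation=cv2.INTER_CUBIC)
S=cv2.resize(np.clip(s[190:290,260:360]*1.2,0,255).astype(np.uint8),(400,400),interpolation=cv2.INTER_CUBIC)
cv2.imwrite("pics/8.png",np.hstack([T,S]))
a,c,_=blob(s,(105,120,60),(130,255,255),(305,215,345,265));print("tab scene",a,c,onz("scene",c,.032))
```

```text
[ 0.55015366 -0.06599866  0.31061207] [ 0.18127075 -0.70975728 -0.45585507] [ 2.33887975e-01  1.23553418e-01 -1.58674177e-01 -2.74790956e-04
 -1.28718235e+00 -3.61124157e-01]
tab scene 93 [309.7311828 238.6344086] [ 0.5478846  -0.06313299  0.032     ]
```

View pics/8.png

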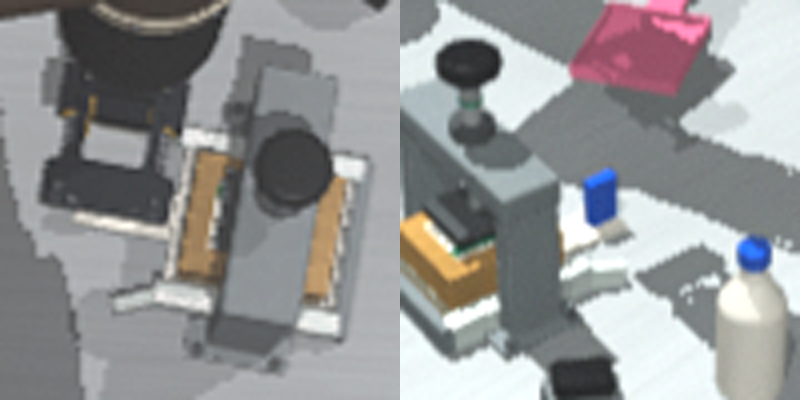

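Tray is home and stays (tab measured (0.548,-0.063), expected (0.549,-0.064)). Now I move over the knob with closed fingers; tips meet the knob at TCP z≈0.252.

{"fn": "move_arm", "kwargs": {"rows": [{"delta_pos": [-0.2, -1.5, 0], "delta_rot": [0, 0, 0], "hand": 0}, {"delta_pos": [-0.3, -2, 0], "delta_rot": [0, 0, 0], "hand": 0}, {"delta_pos": [-0.3, -2, 0], "delta_rot": [0, 0, 0], "hand": 0}, {"delta_pos": [-0.3, -2, 0], "delta_rot": [0, 0, 0], "hand": 0}, {"delta_pos": [-0.3, -2, 0], "delta_rot": [0, 0, 0], "hand": 0}, {"delta_pos": [-0.3, -1.5, 0], "delta_rot": [0, 0, 0], "hand": 0}, {"delta_pos": [0, -1.1, 0], "delta_rot": [0, 0, 0], "hand": 0}, {"delta_pos": [0, 0, -1.5], "delta_rot": [0, 0, 0], "hand": 0}, {"delta_pos": [0, 0, -1.5], "delta_rot": [0, 0, 0], "hand": 0}, {"delta_pos": [0, 0, -1.5], "delta_rot": [0, 0, 0], "hand": 0}]}}

```text
t: 16.8
eef_pos: [0.5333, -0.1874, 0.2641]
ee_rot: [3.141, 0.0, -1.698]
force: [-0.2, 0.5, 0.5]
width: 0.0005
```

Run:
```python
from h import *
st=get_state();print(st["eef_pos"],st["force"])
t=grab_frame("top");s=grab_frame("scene")
T=cv2.resize(np.clip(t[150:240,335:425]*1.4,0,255).astype(np.uint8),(400,400),interpolation=cv2.INTER_CUBIC)
S=cv2.resize(np.clip(s[165:265,230:330]*1.2,0,255).astype(np.uint8),(400,400),interpolation=cv2.INTER_CUBIC)
cv2.imwrite("pics/9.png",np.hstack([T,S]))
```

```text
[ 0.53331032 -0.18735242  0.26405255] [-0.15966367  0.51103899  0.47111593]
```

View pics/9.png

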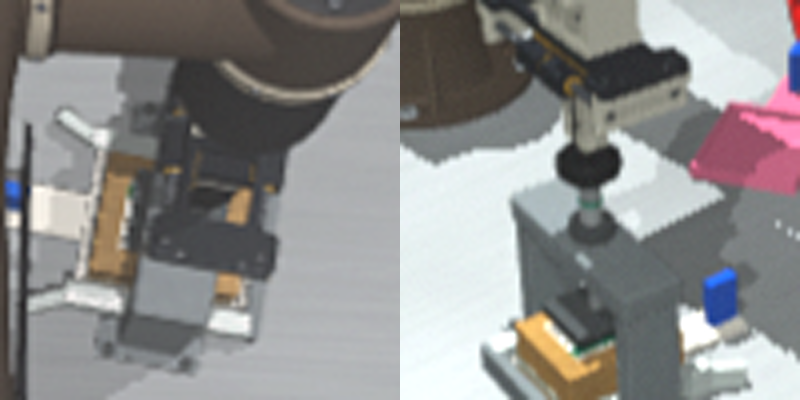

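Fingers are centred over the knob (crop 588,150), just above it. I descend slowly to find contact.

{"fn": "move_arm", "kwargs": {"rows": [{"delta_pos": [0, 0, -0.3], "delta_rot": [0, 0, 0], "hand": 0}, {"delta_pos": [0, 0, -0.3], "delta_rot": [0, 0, 0], "hand": 0}, {"delta_pos": [0, 0, -0.2], "delta_rot": [0, 0, 0], "hand": 0}, {"delta_pos": [0, 0, -0.2], "delta_rot": [0, 0, 0], "hand": 0}, {"delta_pos": [0, 0, 0], "delta_rot": [0, 0, 0], "hand": 0}, {"delta_pos": [0, 0, 0], "delta_rot": [0, 0, 0], "hand": 0}, {"delta_pos": [0, 0, 0], "delta_rot": [0, 0, 0], "hand": 0}, {"delta_pos": [0, 0, 0], "delta_rot": [0, 0, 0], "hand": 0}, {"delta_pos": [0, 0, 0], "delta_rot": [0, 0, 0], "hand": 0}, {"delta_pos": [0, 0, 0], "delta_rot": [0, 0, 0], "hand": 0}]}}

```text
t: 17.9
eef_pos: [0.5334, -0.187, 0.2549]
ee_rot: [-3.142, -0.0, -1.698]
force: [-0.4, 0.6, -0.9]
width: 0.0004
```

{"fn": "move_arm", "kwargs": {"rows": [{"delta_pos": [0, 0, -0.1], "delta_rot": [0, 0, 0], "hand": 0}, {"delta_pos": [0, 0, -0.1], "delta_rot": [0, 0, 0], "hand": 0}, {"delta_pos": [0, 0, 0], "delta_rot": [0, 0, 0], "hand": 0}, {"delta_pos": [0, 0, 0], "delta_rot": [0, 0, 0], "hand": 0}, {"delta_pos": [0, 0, 0], "delta_rot": [0, 0, 0], "hand": 0}, {"delta_pos": [0, 0, 0], "delta_rot": [0, 0, 0], "hand": 0}, {"delta_pos": [0, 0, 0], "delta_rot": [0, 0, 0], "hand": 0}, {"delta_pos": [0, 0, 0], "delta_rot": [0, 0, 0], "hand": 0}, {"delta_pos": [0, 0, 0], "delta_rot": [0, 0, 0], "hand": 0}, {"delta_pos": [0, 0, 0], "delta_rot": [0, 0, 0], "hand": 0}]}}

```text
t: 18.9
eef_pos: [0.5334, -0.187, 0.2528]
ee_rot: [-3.142, 0.0, -1.698]
force: [1.2, -0.7, -0.7]
width: 0.0005
```

{"fn": "move_arm", "kwargs": {"rows": [{"delta_pos": [0, 0, -0.1], "delta_rot": [0, 0, 0], "hand": 0}, {"delta_pos": [0, 0, -0.1], "delta_rot": [0, 0, 0], "hand": 0}, {"delta_pos": [0, 0, 0], "delta_rot": [0, 0, 0], "hand": 0}, {"delta_pos": [0, 0, 0], "delta_rot": [0, 0, 0], "hand": 0}, {"delta_pos": [0, 0, 0], "delta_rot": [0, 0, 0], "hand": 0}, {"delta_pos": [0, 0, 0], "delta_rot": [0, 0, 0], "hand": 0}, {"delta_pos": [0, 0, 0], "delta_rot": [0, 0, 0], "hand": 0}, {"delta_pos": [0, 0, 0], "delta_rot": [0, 0, 0], "hand": 0}, {"delta_pos": [0, 0, 0], "delta_rot": [0, 0, 0], "hand": 0}, {"delta_pos": [0, 0, 0], "delta_rot": [0, 0, 0], "hand": 0}]}}

```text
t: 19.9
eef_pos: [0.5335, -0.1871, 0.2508]
ee_rot: [-3.141, -0.0, -1.698]
force: [-0.2, -0.3, 1.8]
width: 0.0007
```

{"fn": "move_arm", "kwargs": {"rows": [{"delta_pos": [0, 0, -0.2], "delta_rot": [0, 0, 0], "hand": 0}, {"delta_pos": [0, 0, -0.2], "delta_rot": [0, 0, 0], "hand": 0}, {"delta_pos": [0, 0, -0.2], "delta_rot": [0, 0, 0], "hand": 0}, {"delta_pos": [0, 0, -0.2], "delta_rot": [0, 0, 0], "hand": 0}, {"delta_pos": [0, 0, 0], "delta_rot": [0, 0, 0], "hand": 0}, {"delta_pos": [0, 0, 0], "delta_rot": [0, 0, 0], "hand": 0}, {"delta_pos": [0, 0, 0], "delta_rot": [0, 0, 0], "hand": 0}, {"delta_pos": [0, 0, 0], "delta_rot": [0, 0, 0], "hand": 0}, {"delta_pos": [0, 0, 0], "delta_rot": [0, 0, 0], "hand": 0}, {"delta_pos": [0, 0, 0], "delta_rot": [0, 0, 0], "hand": 0}]}}

```text
t: 20.9
eef_pos: [0.5335, -0.1871, 0.2429]
ee_rot: [-3.141, -0.0, -1.698]
force: [0.6, -0.9, 4.2]
width: 0.0005
```

Force profile is as described (1.8 N at contact, 4.2 N at about 9 mm). I press on to TCP z≈0.232.

{"fn": "move_arm", "kwargs": {"rows": [{"delta_pos": [0, 0, -0.2], "delta_rot": [0, 0, 0], "hand": 0}, {"delta_pos": [0, 0, -0.2], "delta_rot": [0, 0, 0], "hand": 0}, {"delta_pos": [0, 0, -0.2], "delta_rot": [0, 0, 0], "hand": 0}, {"delta_pos": [0, 0, -0.2], "delta_rot": [0, 0, 0], "hand": 0}, {"delta_pos": [0, 0, -0.2], "delta_rot": [0, 0, 0], "hand": 0}, {"delta_pos": [0, 0, -0.1], "delta_rot": [0, 0, 0], "hand": 0}, {"delta_pos": [0, 0, 0], "delta_rot": [0, 0, 0], "hand": 0}, {"delta_pos": [0, 0, 0], "delta_rot": [0, 0, 0], "hand": 0}, {"delta_pos": [0, 0, 0], "delta_rot": [0, 0, 0], "hand": 0}, {"delta_pos": [0, 0, 0], "delta_rot": [0, 0, 0], "hand": 0}]}}

```text
t: 21.9
eef_pos: [0.5335, -0.1871, 0.2332]
ee_rot: [-3.14, -0.0, -1.698]
force: [-3.2, 2.7, 13.6]
width: 0.0001
```

Run:
```python
from h import *
st=get_state();print(st["eef_pos"],st["force"])
t=grab_frame("top");s=grab_frame("scene");print(get_state()["eef_pos"])
S=cv2.resize(np.clip(s[165:265,230:330]*1.2,0,255).astype(np.uint8),(400,400),interpolation=cv2.INTER_CUBIC)
Z=cv2.resize(np.clip(s[200:232,262:294]*1.5,0,255).astype(np.uint8),(400,400),interpolation=cv2.INTER_NEAREST)
cv2.imwrite("pics/10.png",np.hstack([Z,S]));cv2.imwrite("pics/s10raw.png",s)
b=cv2.imread("pics/s8raw.png")
for nm,i in(("before",b),("now",s)):
    h=i[205:240,270:285].astype(int);g=h[:,:,1]-h[:,:,[0,2]].max(2);ys,xs=np.where(g>12);print(nm,list(zip(xs+270,ys+205,g[ys,xs])))
for z in(.165,.1635,.1665,.185):print(z,proj("scene",[.5333,-.1868,z]))
```

```text
[ 0.53350727 -0.1870972   0.23320004] [-3.24785148  2.69162975 13.61566231]
[ 0.53349862 -0.18710517  0.23320196]
before []
now []
0.165 [277.94663028 219.5834632 ]
0.1635 [277.96868835 219.96193444]
0.1665 [277.92454964 219.20460467]
0.185 [277.65035213 214.49993728]
```

View pics/10.png

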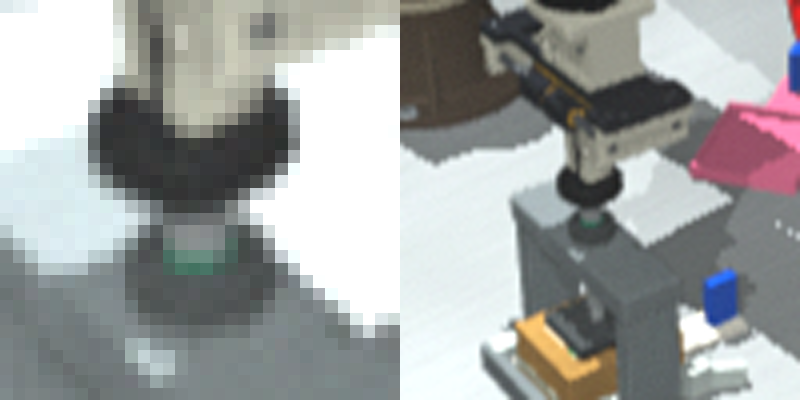

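TCP is at 0.2332, so depth is about 18.8 mm at 13.6 N. The green line is just above the sleeve (crop 200,260). About 1.2 mm more is needed.

{"fn": "move_arm", "kwargs": {"rows": [{"delta_pos": [0, 0, -0.1], "delta_rot": [0, 0, 0], "hand": 0}, {"delta_pos": [0, 0, -0.03], "delta_rot": [0, 0, 0], "hand": 0}, {"delta_pos": [0, 0, 0], "delta_rot": [0, 0, 0], "hand": 0}, {"delta_pos": [0, 0, 0], "delta_rot": [0, 0, 0], "hand": 0}, {"delta_pos": [0, 0, 0], "delta_rot": [0, 0, 0], "hand": 0}, {"delta_pos": [0, 0, 0], "delta_rot": [0, 0, 0], "hand": 0}, {"delta_pos": [0, 0, 0], "delta_rot": [0, 0, 0], "hand": 0}, {"delta_pos": [0, 0, 0], "delta_rot": [0, 0, 0], "hand": 0}, {"delta_pos": [0, 0, 0], "delta_rot": [0, 0, 0], "hand": 0}, {"delta_pos": [0, 0, 0], "delta_rot": [0, 0, 0], "hand": 0}]}}

```text
t: 23.0
eef_pos: [0.5335, -0.1871, 0.232]
ee_rot: [-3.14, -0.0, -1.698]
force: [-3.0, 2.8, 14.5]
width: 0.0004
```

Run:
```python
from h import *
st=get_state();print(st["eef_pos"],st["force"])
s=grab_frame("scene");print(get_state()["eef_pos"],get_state()["force"])
S=cv2.resize(np.clip(s[165:265,230:330]*1.2,0,255).astype(np.uint8),(400,400),interpolation=cv2.INTER_CUBIC)
Z=cv2.resize(np.clip(s[200:232,262:294]*1.5,0,255).astype(np.uint8),(400,400),interpolation=cv2.INTER_NEAREST)
cv2.imwrite("pics/11.png",np.hstack([Z,S]))
for nm in("pics/s8raw.png","pics/s10raw.png",0):
    i=cv2.imread(nm) if nm else s
    h=i[205:230,275:282].astype(int);g=(h[:,:,1]-h[:,:,2]);r=g.max(1);print([(y+205,v) for y,v in enumerate(r) if v>12])
a,c,_=blob(s,(105,120,60),(130,255,255),(305,215,345,265));print("tab scene",a,c,onz("scene",c,.032))
```

```text
[ 0.53350411 -0.18712097  0.23199194] [-3.03165779  2.84094967 14.50223074]
[ 0.53349212 -0.18711929  0.23200466] [-3.61706903  3.06674413 14.29872636]
[(214, np.int64(19)), (215, np.int64(22)), (216, np.int64(31)), (217, np.int64(18))]
[(219, np.int64(17)), (220, np.int64(25)), (221, np.int64(32))]
[(220, np.int64(21)), (221, np.int64(25))]
tab scene 95 [309.65263158 238.69473684] [ 0.54795767 -0.06357087  0.032     ]
```

View pics/11.png

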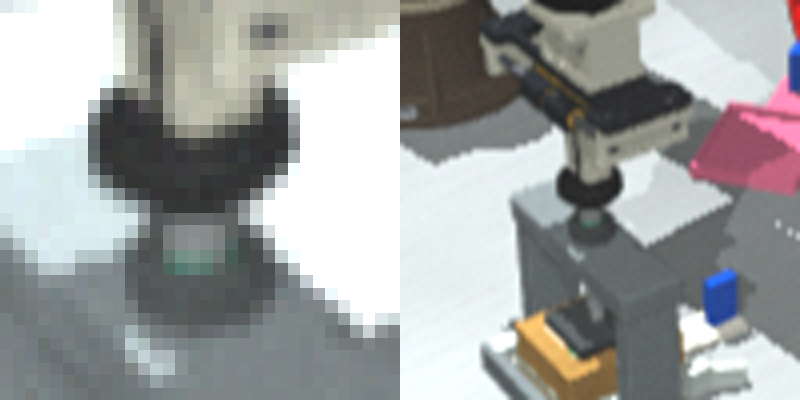

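Depth is 20.0 mm at about 14.4 N. The green line is half sunk into the sleeve (crop 195,262), the pad is on the carton and the tray is still home. I hand in now while holding.

```bash
python3 -c "
from station import *
print(job_done())"
```

```text
the job is handed in; nothing more can be done
None
```

I slid the white tray fully home into the press rails, then pushed the knob down 20 mm with closed fingers. I was still holding it there when I handed the job in, at about 23 s.

**Tray:** It reached the stop bar: the push force rose to 17 N with no further movement. After release the tab measured (0.548, -0.063), against (0.549, -0.064) expected, and it was in the same place while the knob was pressed.

**Knob:** The tool height of 0.232 m, with the fingertips 22 mm below it, gives 20.0 mm of travel. The vertical force was about 14.4 N, which fits the 14 N expected. The green line is half sunk into the sleeve top, and the pad is on the carton.

**Checks that fell short:**
- In an early approach move some rows came up short, so I corrected from the measured position.
- The green line is only about one pixel tall in the camera, so the 20 mm depth rests mainly on tool height and force.
- I did not touch the bottle, stamp, jar, tape roll or the red and pink trays, but I did not measure their positions again at the end.

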